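# Clamp an order of gift boxes and turn its card

### The arm

A 7-joint arm with a two-finger parallel gripper is mounted at the origin on the work surface. World frame = base frame: x ahead of the robot, y to its left, z up, the work surface at z = 0. Lengths are in m, angles in rad, forces in N, time in s.
With the tool pointing down it reaches from about 0.425 to 0.95 m from the base axis. Payload 4.7 kg.
Tool frame: the origin (TCP) lies at the very end of the fingers, on their centre line; the grasp point (between the pads) lies behind it (robot.grip_point_offset is the y of the grasp point in the tool frame, in m); y points along the fingers, x is the direction in which the jaws open and shut, and the axes are right-handed (so a half turn about y gives the same grasp; the last joint's range is limited). The gripper opens to 87 mm and grips with 3 to 60 N. Pads are 19 mm wide; open, the fingers measure 117 mm over their backs; the gripper's body (75 mm by 190 mm) begins 51 mm behind the grasp point.
Start: joints at [-1.148, 0.469, -0.049, 1.532, 0.024, 1.141, -0.082], TCP at [0.295, 0.607, 0.223] pointing down, gripper open.
Joint ranges: [-2.59, 2.59], [-0.33, 1.99], [-1.39, 1.29], [0.1, 2.45], [-1.04, 4.18], [0.21, 1.99], [-2.66, 2.66]. Speed limits (rad/s): [2.57, 2.57, 3.14, 3.14, 3.14, 3.14, 3.14].

### API

Orientations are given as a 3x3 rotation matrix whose columns are the frame's x, y, z axes.
In Python, from workcell import robot gives the robot as it stands. Calls block until the motion is done:
- robot.move_ptp(position, orientation): joint-space move of the TCP to a pose.
- robot.servo_line(position, rotation=None, rate=0.15, force_limit=None): straight line of the TCP; rotation=None keeps the orientation; rate is the mean speed in m/s. With force_limit (N) it stops when the force on the tool has changed by that much, and returns True; else False.
- robot.move_j(angles): joint-space move.
- robot.release() and robot.grab(newtons=None): open the fingers fully, or close them until they stop; newtons is the grip in N (None keeps the last).
- robot.wait(seconds).
- robot.solve_ik(position, orientation): joint angles nearest the present ones, or None.
- robot.get_image(name): name is "scene" or "top" or "wrist"; returns the picture (420x560x3 uint8, blue, green, red); there is no depth.
- robot.camera_model(name): a dict with "vfov" (degrees; the focal length in pixels is half the picture's height over the tangent of half this angle, whatever the lens; pixels are square), "cx", "cy" (the principal point, pixels), "xyz" and "rotation" of the camera in the world. Camera axes: x right, y down, z forward; pixel columns grow to the right and rows downward; lengths in m; the calibration is good to about 2 mm. A picture is of the moment at which its call begins: read the wrist's pose just before it. camera_model takes no time and is no camera call; for the wrist camera it gives the pose at the moment of the call.
A pose or a line that the arm cannot do raises robot.Unreachable and nothing moves.
- robot.hand_in(): hands the job in, once; it reports no verdict.
Trained networks look in the newest picture that a camera, given by its name, has taken for a name from the list of things; names that differ only in an ending like _2 or _b are one class to them, and where a whole thing is asked for, a point or a joint stands for the part that bears it (a point fixed in the world has none). Each returns a list of dicts, best first, with "score" (0 to 1); they miss things now and then, are a little off and sometimes report something else, mostly with a low value. They report only what shows in the picture. A call takes as long as a camera call. They do not tell look-alikes from the thing itself.
- robot.outline_of(name, camera): "region" (420x560 bool, what is visible of it).
- robot.mark_of(name, camera): "at" ([x, y, z] in m, in world coordinates, good to about 4 mm: a listed point, or the origin of a listed thing).
Readings, each from a call of its own:
- robot.current_time_s(): time.
- robot.current_joints(): joint angles.
- robot.current_qd(): joint speeds.
- robot.current_joint_efforts(): joint torques, N m.
- robot.current_eef_pos(): TCP position.
- robot.current_eef_rot(): TCP orientation.
- robot.current_ft_force(): force on the tool from outside, world axes, zero at the start.
- robot.current_moment(): the same for the moment, N m.
- robot.current_grip_width(): finger opening in m.
Only numpy, scipy, OpenCV 4.12 (cv2) and the standard library are available. Lean on these libraries where they do the work, as an engineer would, in place of code of your own. Each camera call takes 0.05 s, during which the arm holds its last target.

### The job

Swing the clamp's yellow-knobbed cam lever a quarter turn to fully open it, take the brown filler block out and put it in the black tray, and stand all the gold-ribboned red gift boxes from the table upright side by side on the clamp's bed between the fence and the jaw. Then swing the lever fully back so that the jaw is drawn tight against the boxes, and last of all turn the red order card over on the binder's rings so that it lies flat with its green face up. Leave everything else where it is.

Things in the scene. Friction and masses are not known exactly. Their poses are not given: they have to be found in the camera images.
- clamp: Packing clamp, fixed to the table. Grey bed, top face 12 mm above the table; jaw and fence form a channel along its y, 280 mm long inside between end plates (6 mm thick, top at 37 mm). +x points roughly away from the robot. Origin: underside of the bed, mid-length, under the closed channel's centre line. Fence (fixed, +x side): inner face at x = +30 mm, 18 mm thick, top 42 mm above the table.
- jaw_mid (a point): middle of the sliding aluminium jaw's inner face, 27 mm above the table. The jaw (-x side of the channel, 16 mm thick, 280 mm long, top 41 mm above the table) has its inner face at x = -30 mm of the clamp when closed and -46 mm when open: the channel is 60 mm wide closed (grips a 60 mm box), 76 mm open
- jaw (a joint): how far the sliding jaw stands back from closed, m: 0 closed, 0.016 fully open; it cannot be moved by itself, the cam alone drives it (in proportion to the cam's angle), both ways
- cam (a joint): angle of the cam lever, rad: 0 closed (lever parallel to the jaw, pointing to the clamp's +y), 1.57 fully open (lever points to the clamp's -x, towards the robot); grows counter-clockwise seen from above; stops at both ends, stiff (about 3 N at the knob), stays where left. Starts closed or nearly so
- cam_pivot (a point): point on the cam's vertical axis, 100 mm above the table, at x = -105 mm, y = 0 of the clamp
- cam_knob (a point): point on the axis of the yellow upright round knob at the lever's end, 100 mm above the table; knob 24 mm across, from 60 to 120 mm above the table, 80 mm from the cam's axis; the black lever arm under it is 18 mm wide with its top at 60 mm
- binder: Small ring binder lying open, fixed to the table, blue board 150 x 118 mm, 8 mm thick; paper stacks on both sides, top at 32 mm, reaching 66 mm from the ring axis. Origin: underside centre, under the ring axis, which runs along its own y; its x points roughly away from the robot.
- leaf (a joint): angle of the stiff order card on the binder's rings, rad: 0 lies on the -x side (near the robot) with its red face up, 3.14 lies on the +x side with its green face up; it swings up and over freely and falls to the side it leans to
- leaf_hinge (a point): middle of the ring axis about which the card turns (along the binder's y), 35 mm above the table
- leaf_tab (a point): middle of the card's black tab: a round cross-bar 12 mm thick, 24 mm long along the ring axis (pinched by its flat ends it can pivot between the fingers), 88 mm from the ring axis, 35 mm above the table when the card is flat. Card 106 mm wide, 4 mm thick, reaches 66 mm from the axis; a 12 mm wide stem joins it to the tab; only the table is under the tab
- tray: open black tray, fixed to the table, 120 x 120 mm outside, 40 mm high, walls and floor about 4 mm; origin at underside centre
- filler: brown cardboard filler block, 60 x 60 mm, 80 mm tall, about 120 g, standing in the clamp channel at the start, loosely held while the clamp is closed; origin at underside centre
- pack0: red gift box with gold ribbon bands, rigid, 60 x 60 mm, 80 mm tall, about 220 g with the weight low down, standing upright; origin at underside centre. Two to four of the four boxes are there; all are alike
- pack1: red gift box with gold ribbon bands, rigid, 60 x 60 mm, 80 mm tall, about 220 g with the weight low down, standing upright; origin at underside centre. Two to four of the four boxes are there; all are alike
- pack2: red gift box with gold ribbon bands, rigid, 60 x 60 mm, 80 mm tall, about 220 g with the weight low down, standing upright; origin at underside centre. Two to four of the four boxes are there; all are alike
- pack3: red gift box with gold ribbon bands, rigid, 60 x 60 mm, 80 mm tall, about 220 g with the weight low down, standing upright; origin at underside centre. Two to four of the four boxes are there; all are alike
- tape: amber roll of packing tape lying flat, 100 mm across, 48 mm tall; origin at underside centre. Leave it where it is
- spool: red ribbon spool standing on end, 70 mm across, 50 mm tall; origin at underside centre. Leave it where it is
- marker: black marker pen lying on the table, 120 mm long, 16 mm thick; origin under its middle. Leave it where it is
- mug: white mug, 80 mm across, 90 mm tall; origin at underside centre. Leave it where it is
- tin: closed brass-coloured round tin, 84 mm across, 75 mm tall; origin at underside centre. Leave it where it is
There are look-alikes about, which are no part of the job. What is shaped like the tray but turquoise is not meant.

How it is judged:
By the outcome, as a careful person would: the job done as asked, in the order asked, and still so for the second after the job is handed in, with the robot touching nothing.
Of pack0, pack1, pack2, pack3 only 2 to 4 are there at a start; the rules pass over those that are not, and their reading is None.
At some moment in a run one of pack0, pack1, pack2, pack3 may be knocked a few centimetres aside while the robot is not near it.
It also fails if it takes over 210 s, if anything falls off the work surface, if the arm or the gripper's body presses on something with over 40 N, if the wrist force passes 120 N, or if a joint passes its speed limit or range.

## Working session

There is one attempt and no reset: what is moved stays moved. The work goes in short steps, each a Python script; the robot and the scene stay as the last script left them, time stands still between calls to the robot, and variables do not carry over. Pictures are saved under pics/ and viewed, and the job is handed in when it is done.

```bash
ls; mkdir -p pics
python3 - <<'E'
from workcell import robot
import cv2
for n in ("scene","top","wrist"):
    im=robot.get_image(n); cv2.imwrite(f"pics/a_{n}.png",im)
    m=robot.camera_model(n); print(n,m['vfov'],m['cx'],m['cy'],m['xyz'],m['rotation'])
print(robot.current_time_s(),robot.grip_point_offset,robot.current_eef_rot())
for nm in ["clamp","jaw_mid","cam_pivot","cam_knob","binder","leaf_hinge","leaf_tab","tray","filler","pack0","tape","spool","marker","mug","tin"]:
    for d in robot.mark_of(nm,"top"): print(nm,round(d['score'],2),[round(float(x),3) for x in d['at']])
print(robot.current_time_s())
E
```

```text
pics
scene 53.258292100114744 276.3427241998445 208.4095963963063 [ 0.82402309 -0.51632426  0.99056229] [[ 0.86985086  0.42060004 -0.25778885]
 [ 0.49318614 -0.72950745  0.47390539]
 [ 0.01126574 -0.5393649  -0.84199679]]
top 45.97302681473959 281.5659774308617 212.79832834774925 [0.35057284 0.00430711 1.25625011] [[ 0.02169278 -0.9866591   0.16134821]
 [-0.99954873 -0.01804958  0.02401143]
 [-0.02077883 -0.16179627 -0.9866054 ]]
wrist 71.62149100512237 281.85886791406847 209.6434104378634 [0.23084921 0.63755198 0.38328169] [[ 0.43541373  0.86935825  0.23373299]
 [ 0.90022959 -0.42011916 -0.11439661]
 [-0.00125593  0.26022321 -0.96554767]]
0.15 -0.0187 [[ 4.36518551e-01 -6.46722910e-04 -8.99695024e-01]
 [ 8.99693959e-01 -1.38469431e-03  4.36519029e-01]
 [-1.52810944e-03 -9.99998832e-01 -2.25920581e-05]]
clamp 0.55 [0.628, 0.0, -0.001]
jaw_mid 0.62 [0.595, -0.006, 0.029]
cam_pivot 0.6 [0.52, -0.011, 0.098]
cam_knob 0.59 [0.512, 0.072, 0.103]
cam_knob 0.23 [0.754, -0.21, 0.002]
binder 0.85 [0.529, -0.363, 0.003]
binder 0.42 [0.752, -0.212, 0.002]
leaf_hinge 0.66 [0.526, -0.365, 0.037]
leaf_hinge 0.48 [0.631, 0.001, -0.004]
leaf_hinge 0.39 [0.509, 0.072, 0.102]
leaf_tab 0.93 [0.438, -0.349, 0.039]
leaf_tab 0.62 [0.369, 0.273, 0.001]
tray 0.96 [0.433, -0.167, -0.004]
tray 0.79 [0.557, 0.269, 0.0]
tray 0.43 [0.439, -0.347, 0.038]
tray 0.22 [0.403, 0.136, -0.004]
filler 0.87 [0.635, -0.079, 0.012]
pack0 0.89 [0.493, 0.42, 0.003]
pack0 0.74 [0.372, 0.271, 0.003]
pack0 0.26 [0.402, 0.132, -0.002]
spool 0.89 [0.754, -0.212, 0.001]
marker 0.64 [0.402, 0.133, -0.003]
marker 0.62 [0.629, -0.001, -0.002]
marker 0.37 [0.528, -0.366, 0.003]
mug 0.95 [0.279, -0.378, -0.001]
mug 0.46 [0.524, -0.011, 0.098]
tin 0.88 [0.744, 0.223, 0.003]
0.9
```

View pics/a_top.png

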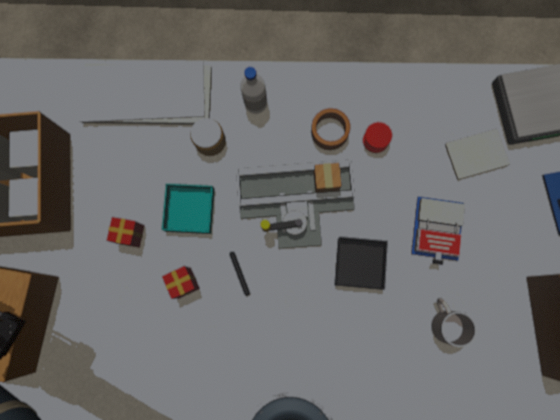

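View pics/a_scene.png

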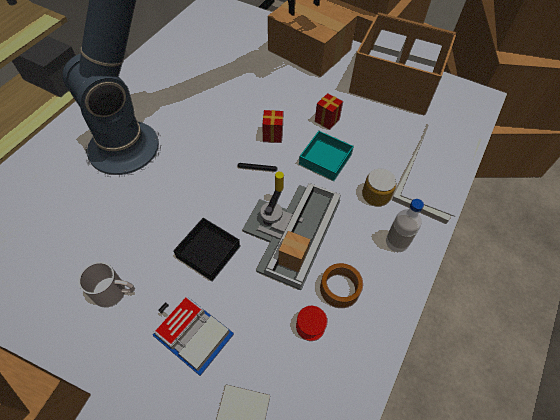

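View pics/a_wrist.png

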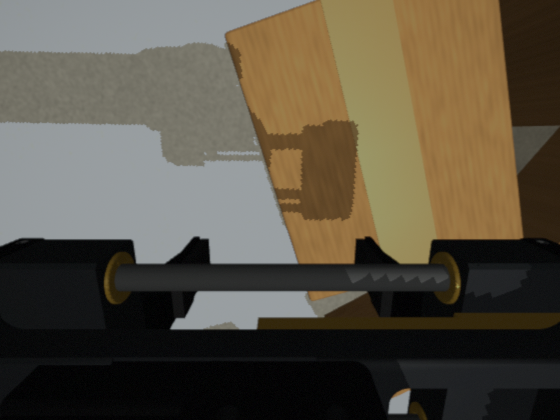

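The top view shows two red boxes at about pixels (123,231) and (180,283), the black tray at (361,263), the filler at (328,176) and the card red side up at (440,243). The clamp has its lever near closed, with the knob at (266,225). The arm may be hiding part of the table, so I'll look again after moving and use the wrist camera for precision.

```bash
cat > h.py <<'E'
from workcell import robot
import numpy as np, cv2
def R(a):
    c,s=np.cos(a),np.sin(a)
    return np.array([[c,0,-s],[s,0,c],[0,-1,0]])
GO=0.0187
def snap(cam,fn): 
    im=robot.get_image(cam); cv2.imwrite(f"pics/{fn}.png",im); return im
def marks(cam,names):
    for nm in names:
        for d in robot.mark_of(nm,cam):
            if d['score']>.2: print(nm,round(d['score'],2),[round(float(x),4) for x in d['at']])
def proj(m,P):
    f=210/np.tan(np.radians(m['vfov'])/2); p=(np.atleast_2d(P)-m['xyz'])@np.array(m['rotation'])
    return np.c_[m['cx']+f*p[:,0]/p[:,2], m['cy']+f*p[:,1]/p[:,2]]
def unproj(m,uv,z):
    f=210/np.tan(np.radians(m['vfov'])/2); uv=np.atleast_2d(uv)
    d=np.c_[(uv[:,0]-m['cx'])/f,(uv[:,1]-m['cy'])/f,np.ones(len(uv))]@np.array(m['rotation']).T
    return m['xyz']+d*((z-m['xyz'][2])/d[:,2])[:,None]
E
python3 - <<'E'
from h import *
# wrist camera sits at +0.07 along tool z and looks back to tcp; tool x ~ world -y => z ~ +x
for a in (np.pi/2+.1,-np.pi/2+.1):
    print(a,robot.solve_ik([.53,0,.35],R(a)))
a=np.pi/2+.1
robot.move_ptp([.60,0.0,.33],R(a))
snap("top","b_top"); snap("wrist","b_wrist")
m=robot.camera_model("wrist"); print(m['xyz'],robot.current_eef_pos(),robot.current_time_s())
np.save("b_m.npy",m)
marks("wrist",["clamp","jaw_mid","cam_pivot","cam_knob","filler"])
marks("top",["pack0"])
E
```

```text
1.6707963267948966 [-0.38920106  0.1353336   0.35328135  1.71016979 -0.04840206  1.30465207
  1.6446449 ]
-1.4707963267948965 [-0.70330494  0.14968376  0.72114696  1.72474448 -0.10220999  1.30538929
 -1.43162902]
[ 0.52960941 -0.00663621  0.49133357] [0.60001256 0.00105295 0.32975865] 3.4417
clamp 0.86 [0.6264, -0.0042, 0.0004]
jaw_mid 0.89 [0.5955, -0.0061, 0.0257]
cam_pivot 0.74 [0.373, 0.2738, -0.0016]
cam_pivot 0.67 [0.5237, -0.0127, 0.1021]
cam_knob 0.61 [0.5076, 0.0663, 0.104]
cam_knob 0.26 [0.4356, -0.1651, -0.0009]
filler 0.77 [0.6332, -0.0782, 0.0074]
pack0 0.95 [0.4944, 0.4208, 0.0004]
pack0 0.67 [0.372, 0.2739, 0.0034]
```

View pics/b_wrist.png

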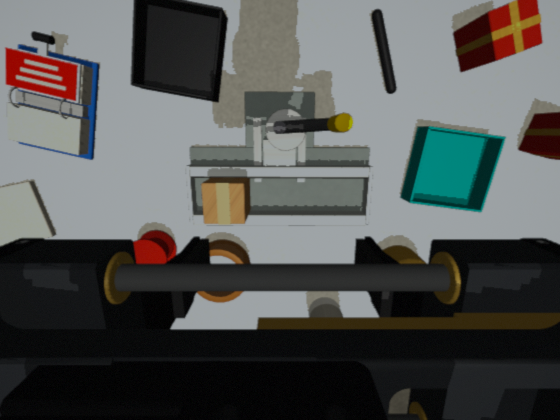

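View pics/b_top.png

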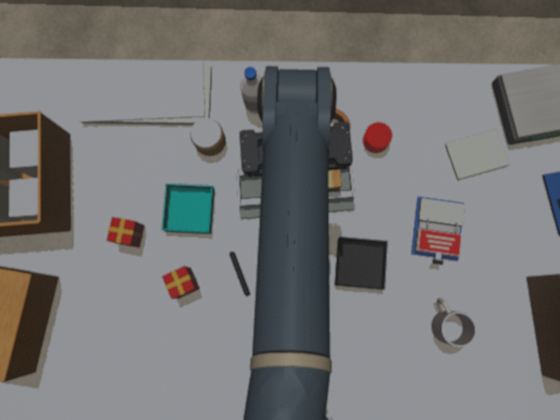

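The wrist view shows the jaw and fence edges at rows 165–225 and the knob at (342,123). There are only two boxes. I'll overlay a clamp model to pin down its yaw.

```bash
cat > ov.py <<'E'
from h import *
def clampT(x,y,a): 
    c,s=np.cos(a),np.sin(a)
    return lambda P:(np.array(P)@np.array([[c,s,0],[-s,c,0],[0,0,1]]))+[x,y,0]
def draw(fn,m,T,th,jaw,out,crop,k=4):
    im=cv2.imread(f"pics/{fn}.png"); x0,y0,w,h=crop
    im=cv2.resize(im[y0:y0+h,x0:x0+w],None,fx=k,fy=k,interpolation=cv2.INTER_CUBIC)
    im=cv2.convertScaleAbs(im,alpha=1.6)
    def poly(P,col,close=True):
        uv=((proj(m,T(P))-[x0,y0]+.5)*k).round().astype(np.int32)
        cv2.polylines(im,[uv],close,col,1)
    j=-30-jaw*1000
    M=.001
    poly(np.array([[30,-140,42],[48,-140,42],[48,140,42],[30,140,42]])*M,(0,255,0))
    poly(np.array([[j,-140,41],[j-16,-140,41],[j-16,140,41],[j,140,41]])*M,(0,0,255))
    kx,ky=-105-80*np.sin(th),80*np.cos(th)
    t=np.linspace(0,6.28,30)
    poly(np.c_[kx+12*np.cos(t),ky+12*np.sin(t),0*t+120]*M,(255,0,255))
    poly(np.array([[-105,0,60],[kx,ky,60]])*M,(255,255,0),False)
    cv2.imwrite(f"pics/{out}.png",im)
E
python3 - <<'E'
from ov import *
m=np.load("b_m.npy",allow_pickle=True).item()
T=clampT(.628,-.002,.10)
draw("b_wrist",m,T,0.05,0,"ov1",(180,80,200,150))
draw("a_top",robot.camera_model("top"),T,0.05,0,"ov2",(220,140,150,110),5)
E
```

```text
(no output)
```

View pics/ov1.png

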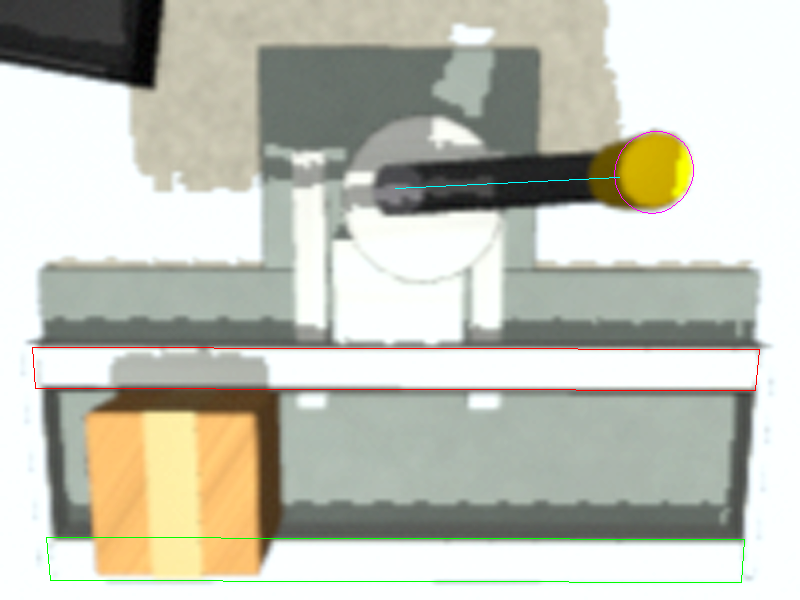

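View pics/ov2.png

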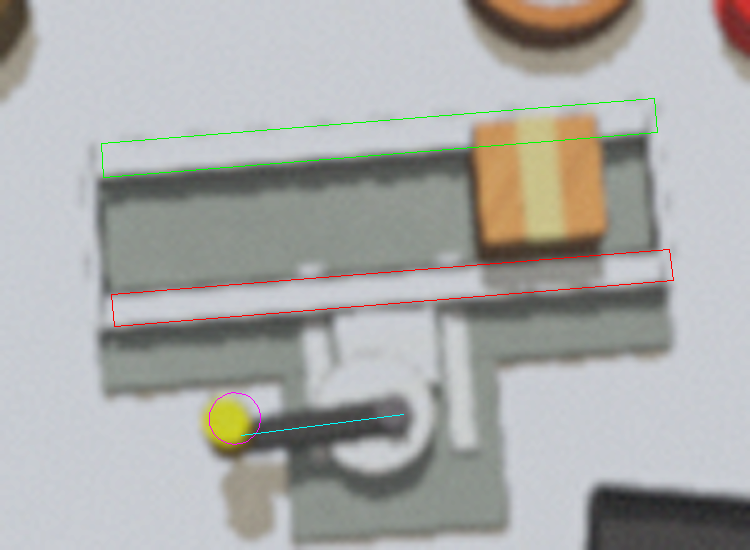

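The overlay fits the wrist view well, giving the clamp at (0.628, −0.002) with yaw 0.10 and cam about 0.07. Next I'll open the lever by grasping the knob and following its arc.

```bash
cat >> h.py <<'E'
CX,CY,CA=.628,-.0015,.10
def C(x,y,z=0):
    c,s=np.cos(CA),np.sin(CA); return np.array([CX+c*x-s*y,CY+s*x+c*y,z])
def knob(th,z): return C(-.105-.08*np.sin(th),.08*np.cos(th),z)
E
python3 - <<'E'
from h import *
z=.078
for off in (0,np.pi,-np.pi):
  print(off,[ (robot.solve_ik(knob(t,z),R(CA+t+off)) is not None) for t in (0.05,.8,1.57)],robot.solve_ik(knob(.05,z),R(CA+.05+off)), robot.solve_ik(knob(1.57,z),R(CA+1.57+off)))
E
```

```text
0 [True, True, True] [-0.5497204   0.41736482  0.42462217  2.06477999 -0.25921274  0.70957853
  0.19073801] [-0.28092291  0.30403146  0.27293091  2.21453051 -0.13589615  0.63806401
  1.75946096]
3.141592653589793 [True, True, True] [ 0.41363163  0.52523426 -0.80462279  2.01080477  0.51750191  0.81881268
  2.60203463] [-0.90673141  0.52547607  1.11905698  2.24247891 -0.69534627  0.78164717
 -0.78402009]
-3.141592653589793 [True, True, True] [ 0.41363163  0.52523426 -0.80462279  2.01080477  0.51750191  0.81881268
  2.60203463] [-0.90673141  0.52547607  1.11905698  2.24247891 -0.69534627  0.78164717
 -0.78402009]
```

Run:
```python
from h import *
z=.078
t0=.07
robot.move_ptp(knob(t0,.20),R(CA+t0))
robot.servo_line(knob(t0,z),force_limit=15)
robot.grab(20)
print("w",robot.current_grip_width(),robot.current_ft_force().round(1),robot.current_time_s())
for t in np.linspace(t0,1.6,9)[1:]:
    hit=robot.servo_line(knob(t,z),R(CA+t),rate=.12,force_limit=35)
    print(round(t,2),hit,robot.current_ft_force().round(1),robot.current_eef_pos().round(4))
    if hit: break
print(robot.current_grip_width(),robot.current_time_s())
```

```text
w 0.023686420147937908 [ 1.   0.2 -1.4] 7.175
0.26 False [ 0.5 -1.8 -1.1] [0.4952 0.0627 0.078 ]
0.45 False [ 1.  -0.5 -1.9] [0.4819 0.056  0.078 ]
0.64 False [ 1.8 -1.9 -2.3] [0.4699 0.0469 0.078 ]
0.84 False [ 2.2 -2.5 -3.2] [0.4599 0.0356 0.078 ]
1.03 False [ 3.4 -2.5 -5.1] [0.4521 0.0225 0.078 ]
1.22 False [ 5.8 -1.1 -5.3] [0.447  0.0085 0.0781]
1.41 False [ 4.5 -0.9 -5.7] [ 0.4447 -0.0063  0.0781]
1.6 False [ 4.2  8.5 -4.8] [ 0.4451 -0.0184  0.0781]
0.023563034924173203 9.9083
```

Run:
```python
from h import *
print(knob(1.6,.078),knob(1.5708,.078))
robot.release()
p=robot.current_eef_pos(); p[2]=.24; robot.servo_line(p)
robot.move_ptp([.60,-.02,.33],R(CA+np.pi/2))
snap("wrist","c_wrist"); m=robot.camera_model("wrist"); np.save("c_m.npy",m)
marks("wrist",["cam_knob","jaw_mid","filler","tray"])
from ov import *
draw("c_wrist",m,clampT(CX,CY,CA),1.5708,.016,"ov3",(150,60,240,180),3)
print(robot.current_time_s())
```

```text
[ 0.44419138 -0.02229007  0.078     ] [ 0.44392426 -0.01996947  0.078     ]
cam_knob 0.61 [0.4424, -0.0206, 0.1032]
cam_knob 0.49 [0.4332, -0.1661, -0.0005]
jaw_mid 0.92 [0.5831, -0.0025, 0.0281]
filler 0.87 [0.6329, -0.0781, 0.0094]
tray 0.93 [0.4346, -0.165, 0.0001]
tray 0.93 [0.5598, 0.268, -0.0015]
13.375
```

View pics/ov3.png

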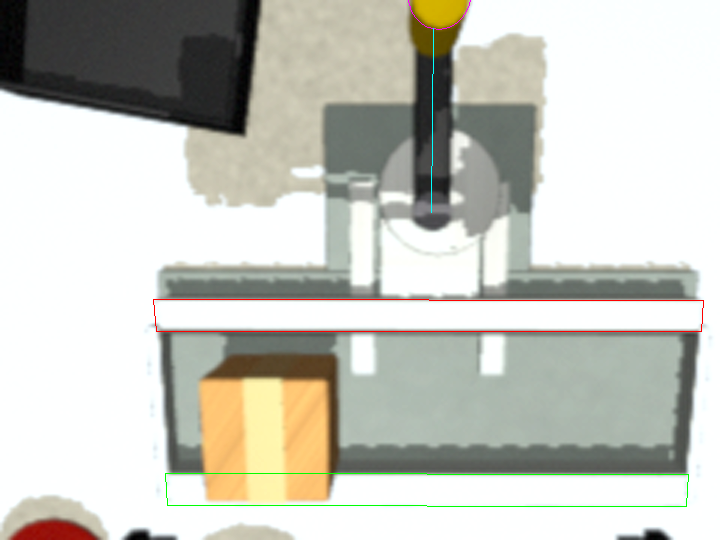

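The lever is fully open and the overlay coincides with the jaw and knob. Now the filler goes into the tray.

Run:
```python
from h import *
fx,fy=.634,-.0785
a=CA
robot.move_ptp([fx,fy,.2],R(a))
robot.servo_line([fx,fy,.058],force_limit=15)
robot.grab(15)
print(robot.current_grip_width(),robot.current_ft_force().round(1))
robot.servo_line([fx,fy,.22])
print(robot.current_grip_width(),robot.current_ft_force().round(1))
tx,ty=.435,-.166
at=0.0
robot.move_ptp([tx,ty,.22],R(at))
hit=robot.servo_line([tx,ty,.0525],rate=.1,force_limit=8)
print(hit,robot.current_eef_pos().round(4),robot.current_ft_force().round(1))
robot.release()
robot.servo_line([tx,ty,.24])
robot.move_ptp([.40,.20,.34],R(np.pi/2+.4))
snap("wrist","d_wrist"); snap("top","d_top");np.save("d_m.npy",robot.camera_model("wrist"))
marks("wrist",["pack0","filler"]);marks("top",["pack0","filler","tray"])
print(robot.current_time_s())
```

```text
0.060243620661995276 [0.3 0.5 0.9]
0.059876952037523995 [ 0.3 -0.4 -0.8]
False [ 0.4354 -0.1661  0.0529] [-0.  -0.4 -0.5]
pack0 0.98 [0.3285, 0.2869, 0.0003]
filler 0.61 [0.4324, -0.1661, -0.0019]
pack0 0.41 [0.4015, 0.1313, -0.0026]
filler 0.81 [0.4338, -0.1665, 0.0038]
tray 0.83 [0.435, -0.1662, -0.0006]
tray 0.67 [0.5577, 0.27, 0.0007]
tray 0.51 [0.5854, -0.0031, 0.031]
tray 0.5 [0.7523, -0.2102, -0.0015]
24.1667
```

View pics/d_wrist.png

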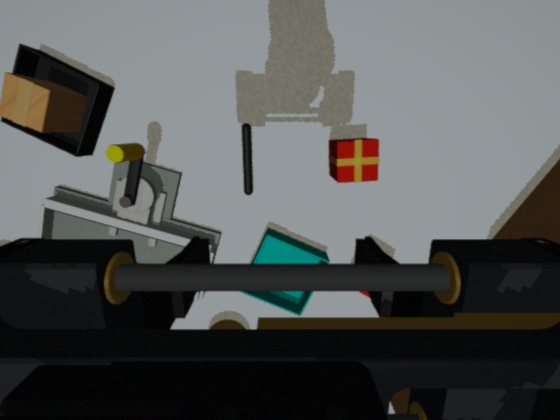

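View pics/d_top.png

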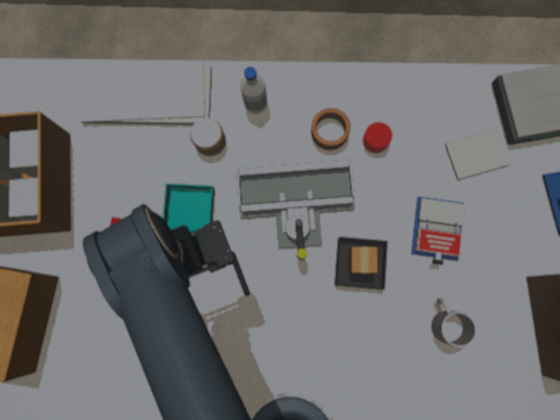

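The filler is in the black tray, around (365,262) in the top view. One box has been knocked, from (0.372, 0.272) to about (0.329, 0.287). I'll fit its yaw by matching a silhouette to the outline.

```bash
cat >> h.py <<'E'
def fitbox(mask,m,x,y):
    from scipy.optimize import minimize
    b=np.array([[i,j,k] for i in(-.03,.03) for j in(-.03,.03) for k in(0,.08)])
    def sil(p):
        c,s=np.cos(p[2]),np.sin(p[2])
        P=b@np.array([[c,s,0],[-s,c,0],[0,0,1]])+[p[0],p[1],0]
        uv=proj(m,P); h=cv2.convexHull(uv.astype(np.float32))
        im=np.zeros(mask.shape,np.uint8); cv2.fillConvexPoly(im,(h*16).round().astype(np.int32),1,shift=4)
        return im.astype(bool)
    def cost(q):
        s=sil([q[0]*.01,q[1]*.01,q[2]*.2]); return 1-(s&mask).sum()/max(1,(s|mask).sum())
    best=None
    for a in np.arange(-.75,.8,.25):
        r=minimize(cost,[x*100,y*100,a/.2],method="Nelder-Mead",options=dict(initial_simplex=np.array([[x*100,y*100,a*5],[x*100+.6,y*100,a*5],[x*100,y*100+.6,a*5],[x*100,y*100,a*5+.8]])))
        if best is None or r.fun<best.fun: best=r
    q=best.x; return q[0]*.01,q[1]*.01,(q[2]*.2+np.pi/4)%(np.pi/2)-np.pi/4,1-best.fun
def findbox(cam,near):
    robot.get_image(cam); m=robot.camera_model(cam)
    o=[]
    for d in robot.outline_of("pack0",cam):
        if d['score']<.3 or d['region'].sum()<50: continue
        v,u=np.nonzero(d['region']); P=unproj(m,[u.mean(),v.mean()],.04)[0]
        e=np.hypot(P[0]-near[0],P[1]-near[1])
        o.append((e,d))
    o.sort(key=lambda t:t[0]); e,d=o[0]; print("near err",round(e,3),"score",d['score'])
    return fitbox(d['region'],m,*near)
E
python3 - <<'E'
from h import *
b=findbox("wrist",(.3285,.287)); print(np.round(b,4))
yaw=b[2]
for k in range(-2,3):
    a=yaw+k*np.pi/2; q=robot.solve_ik([b[0],b[1],.04],R(a)); print(round(a,2),None if q is None else np.round(q,2))
for a in (CA,CA+np.pi,CA-np.pi):
    q=robot.solve_ik(C(-.005,-.06,.06),R(a)); print(round(a,2),None if q is None else np.round(q,2))
E
```

```text
near err 0.004 score 0.97
[0.3313 0.2851 0.4388 0.9556]
-2.7 [-0.15  0.49 -0.81  2.21  0.58  0.67  2.21]
-1.13 [-0.93  0.36  0.15  2.25 -0.1   0.53 -1.84]
0.44 [-0.83  0.36  0.03  2.24 -0.02  0.54 -0.35]
2.01 [-0.78  0.36 -0.03  2.24  0.02  0.54  1.18]
3.58 [-0.15  0.49 -0.81  2.21  0.58  0.67  2.21]
0.1 [-0.27  0.6   0.43  1.8  -0.33  0.81  0.42]
3.24 [ 0.69  0.81 -1.    1.74  0.78  1.04  2.65]
-3.04 [ 0.69  0.81 -1.    1.74  0.78  1.04  2.65]
```

```bash
cat >> h.py <<'E'
def pick(x,y,a,h=.046):
    robot.move_ptp([x,y,.2],R(a))
    hit=robot.servo_line([x,y,h],force_limit=15); 
    robot.grab(25); print("pick hit",hit,"w",robot.current_grip_width())
    robot.servo_line([x,y,.22]); print("lifted w",robot.current_grip_width(),robot.current_ft_force().round(1))
def place(cx,cy,h=.046):
    p=C(cx,cy,.22); robot.move_ptp(p,R(CA))
    p[2]=.012+h+.02; robot.servo_line(p,force_limit=15)
    p[2]=.012+h-.002; hit=robot.servo_line(p,rate=.05,force_limit=6)
    print("place hit",hit,robot.current_eef_pos().round(4),robot.current_ft_force().round(1))
    robot.release(); p[2]=.24; robot.servo_line(p)
E
python3 - <<'E'
from h import *
pick(.3313,.2851,.44)
place(-.006,-.032)
robot.move_ptp([.48,.36,.34],R(np.pi/2+.6))
snap("wrist","e_wrist"); snap("top","e_top")
b=findbox("wrist",(.4944,.4208)); print(np.round(b,4),robot.current_time_s())
for k in range(-2,3):
    a=b[2]+k*np.pi/2; q=robot.solve_ik([b[0],b[1],.04],R(a)); print(round(a,2),None if q is None else np.round(q,2))
E
```

```text
pick hit False w 0.059655037262165006
lifted w 0.05984911583607337 [-0.1 -1.  -2.8]
place hit True [ 0.6253 -0.0338  0.0577] [1.7 0.4 2.4]
near err 0.002 score 0.83
[ 0.494   0.4162 -0.1494  0.925 ] 35.9667
-3.29 [-0.63  0.62 -0.19  1.75  0.16  0.78  2.1 ]
-1.72 [-1.45  0.93  1.1   1.8  -0.96  1.06 -1.69]
-0.15 [-0.95  0.63  0.26  1.77 -0.22  0.77 -0.73]
1.42 [-0.75  0.62 -0.02  1.76  0.01  0.77  0.64]
2.99 [-0.63  0.62 -0.19  1.75  0.16  0.78  2.1 ]
```

View pics/e_wrist.png

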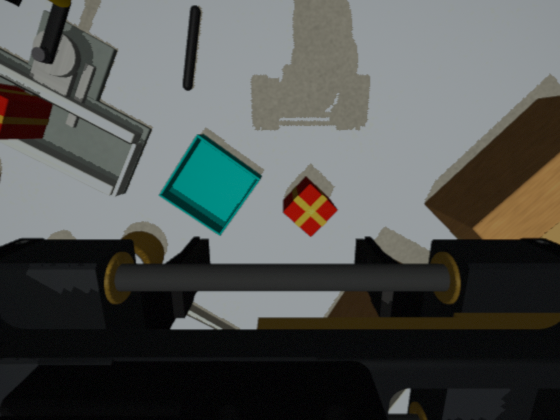

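View pics/e_top.png

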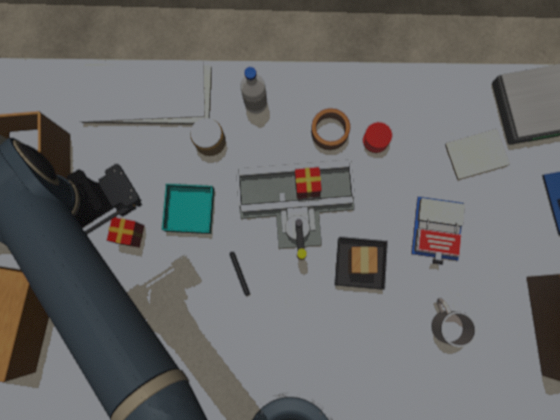

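The first box stands in the channel at (308,181) in the top view. The second has not moved, and its fitted yaw is −0.15. Next I'll move it, then check before closing.

Run:
```python
from h import *
pick(.494,.4175,-.1494)
place(-.006,.032)
robot.move_ptp([.60,-.02,.33],R(CA+np.pi/2))
snap("wrist","f_wrist"); 
marks("wrist",["pack0","cam_knob"])
print(robot.current_time_s())
```

```text
pick hit False w 0.0601739470050849
lifted w 0.0597564955171862 [-0.3 -0.1 -2.3]
place hit True [0.6188 0.0298 0.0576] [-0.7  1.6  3.3]
pack0 0.78 [0.6216, 0.0301, 0.0093]
pack0 0.59 [0.6246, -0.0301, 0.0132]
cam_knob 0.81 [0.4413, -0.0211, 0.1019]
cam_knob 0.72 [0.5265, -0.3651, 0.0337]
47.6833
```

View pics/f_wrist.png

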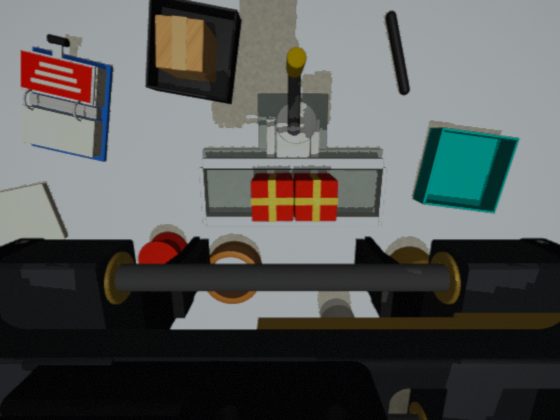

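Both boxes stand upright side by side at (272,197) and (315,197), and everything else is undisturbed. Now I'll swing the lever closed.

Run:
```python
from h import *
z=.078
t0=1.57
robot.move_ptp(knob(t0,.20),R(CA+t0))
robot.servo_line(knob(t0,z),force_limit=15)
robot.grab(25)
for t in np.linspace(t0,-.05,10)[1:]:
    hit=robot.servo_line(knob(t,z),R(CA+t),rate=.1,force_limit=45)
    print(round(t,2),hit,robot.current_ft_force().round(1),robot.current_eef_pos().round(4))
    if hit: break
print(knob(-.05,z),knob(0,z),robot.current_grip_width())
robot.release()
p=robot.current_eef_pos(); p[2]=.24; robot.servo_line(p)
robot.move_ptp([.60,-.02,.33],R(CA+np.pi/2))
snap("wrist","g_wrist"); m=robot.camera_model("wrist")
from ov import *
marks("wrist",["pack0","cam_knob","jaw_mid","leaf_tab","leaf_hinge","binder"])
draw("g_wrist",m,clampT(CX,CY,CA),0,0,"ov4",(180,40,220,190),3)
print(robot.current_time_s())
```

```text
1.39 False [-0.6  1.5  0.3] [ 0.4436 -0.0057  0.078 ]
1.21 False [-0.7  0.6  2. ] [0.4459 0.0079 0.0779]
1.03 False [-3.  -1.   3.1] [0.4504 0.0214 0.0779]
0.85 False [-4.   1.5  3.3] [0.4576 0.0343 0.0779]
0.67 False [-3.5  2.9  4. ] [0.4671 0.0457 0.0779]
0.49 False [-5.   2.6  4.2] [0.4784 0.0551 0.0779]
0.31 False [-4.4  4.3  3.8] [0.4914 0.0623 0.0779]
0.13 False [-2.5  5.   3.1] [0.5051 0.067  0.0779]
-0.05 False [-11.1   4.7  10.1] [0.5163 0.0686 0.0777]
[0.51952623 0.06791751 0.078     ] [0.51553789 0.06761782 0.078     ] 0.023307781136242937
pack0 0.63 [0.6294, -0.0332, 0.0081]
pack0 0.63 [0.6246, 0.0304, 0.0089]
cam_knob 0.75 [0.5126, 0.0682, 0.1023]
cam_knob 0.56 [0.6232, 0.0279, 0.0091]
jaw_mid 0.62 [0.5965, -0.0072, 0.0287]
jaw_mid 0.61 [0.3969, 0.1375, -0.0032]
leaf_tab 0.64 [0.4379, -0.3523, 0.0372]
leaf_hinge 0.23 [0.7767, -0.0911, 0.0007]
binder 0.87 [0.5241, -0.3632, -0.0]
binder 0.61 [0.3939, 0.1378, -0.0009]
57.8917
```

View pics/ov4.png

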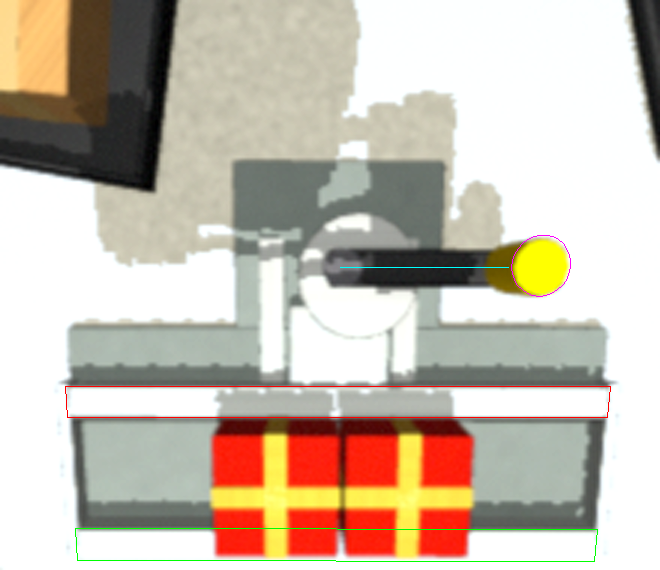

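The lever is closed against its stop, with the contact force jumping to about 11 N and the overlay aligned. The jaw is tight on the boxes. Now a close look at the binder.

Run:
```python
from h import *
robot.move_ptp([.57,-.355,.30],R(np.pi/2-.1))
snap("wrist","i_wrist"); m=robot.camera_model("wrist"); np.save("i_m.npy",m)
marks("wrist",["leaf_tab","leaf_hinge","binder","leaf"])
d=robot.outline_of("leaf_tab","wrist")
im=cv2.imread("pics/i_wrist.png")[40:240,100:400]
cv2.imwrite("pics/i_crop.png",cv2.resize(im,None,fx=2.6,fy=2.6,interpolation=cv2.INTER_CUBIC))
print(robot.current_time_s())
```

```text
leaf_tab 0.81 [0.4391, -0.356, 0.0369]
leaf_hinge 0.65 [0.5259, -0.3665, 0.0329]
binder 0.73 [0.5271, -0.3616, -0.0024]Traceback (most recent call last):
  File "<stdin>", line 4, in <module>
  File "h.py", line 11, in marks
    for d in robot.mark_of(nm,cam):
             ~~~~~~~~~~~~~^^^^^^^^
ValueError: it knows: binder, cam_knob, cam_pivot, clamp, filler, jaw_mid, leaf_hinge, leaf_tab, marker, mug, pack, spool, tape, tin, tray
```

```bash
cat > ovb.py <<'E'
from h import *
def ovb(fn,m,bx,by,ba,leaf,out,crop,k=2.6):
    x0,y0,w,h=crop
    im=cv2.imread(f"pics/{fn}.png")[y0:y0+h,x0:x0+w]; im=cv2.convertScaleAbs(cv2.resize(im,None,fx=k,fy=k,interpolation=cv2.INTER_CUBIC),alpha=1.3)
    c,s=np.cos(ba),np.sin(ba)
    def poly(P,col,cl=True):
        P=(np.array(P)*.001)@np.array([[c,s,0],[-s,c,0],[0,0,1]])+[bx,by,0]
        cv2.polylines(im,[((proj(m,P)-[x0,y0]+.5)*k).round().astype(np.int32)],cl,col,1)
    poly([[-75,-59,8],[75,-59,8],[75,59,8],[-75,59,8]],(0,255,0))
    g=-1 if leaf==0 else 1
    poly([[0,-53,37],[66*g,-53,37],[66*g,53,37],[0,53,37]],(255,0,255))
    poly([[82*g,-12,35],[94*g,-12,35],[94*g,12,35],[82*g,12,35]],(0,255,255))
    cv2.imwrite(f"pics/{out}.png",im)
E
python3 - <<'E'
from ovb import *
m=np.load("i_m.npy",allow_pickle=True).item()
ovb("i_wrist",m,.527,-.364,-.11,0,"ov5",(130,40,300,210))
ovb("a_top",robot.camera_model("top"),.527,-.364,-.11,0,"ov6",(390,180,100,100),6)
E
```

```text
(no output)
```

View pics/ov5.png

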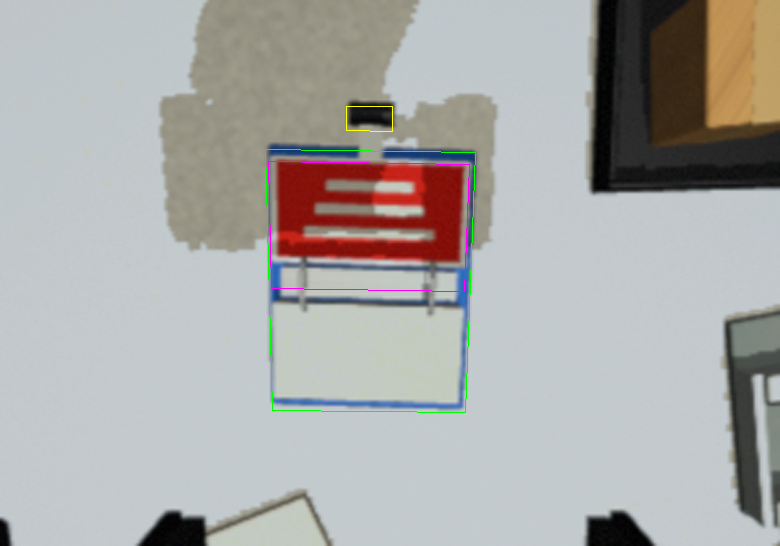

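View pics/ov6.png

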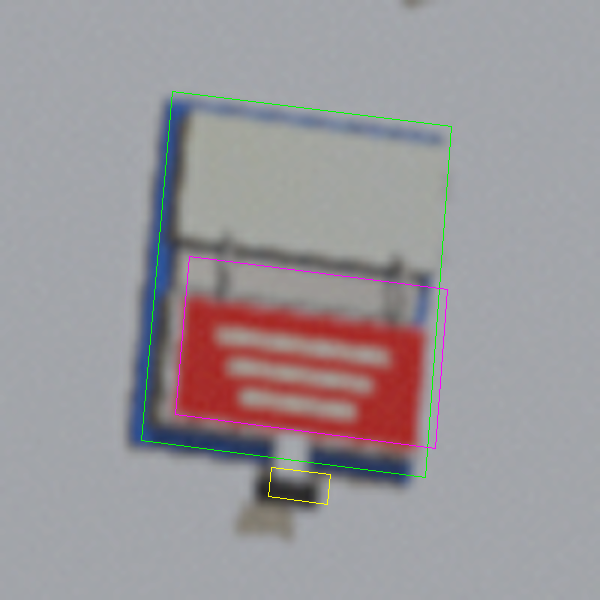

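The overlay needs a shift of about 2 mm towards −x, which puts the binder at (0.5245, −0.3625) with yaw −0.11. I'll pinch the tab by its ends and follow the arc over.

```bash
cat >> h.py <<'E'
BX,BY,BA=.5245,-.3625,-.11
def tabp(th,dz=-.015):
    d=-.088*np.cos(th); return np.array([BX+d*np.cos(BA),BY+d*np.sin(BA),.035+.088*np.sin(th)+dz])
E
python3 - <<'E'
from h import *
a=np.pi/2+BA
print([robot.solve_ik(tabp(t),R(a)) is not None for t in (0,.8,1.6,2.4,3.1)])
p=tabp(0); q=p.copy(); q[2]=.18
robot.move_ptp(q,R(a))
snap("wrist","j_wrist")
hit=robot.servo_line(p,rate=.1,force_limit=10); print(hit,robot.current_eef_pos().round(4))
robot.grab(8)
print(robot.current_grip_width(),robot.current_ft_force().round(1))
for t in np.linspace(0,.6,4)[1:]:
    hit=robot.servo_line(tabp(t),rate=.1,force_limit=15)
    print(round(t,2),hit,robot.current_grip_width(),robot.current_ft_force().round(1))
    if hit: break
snap("scene","j_scene"); print(robot.current_time_s())
E
```

```text
[True, True, True, True, True]
False [ 0.4374 -0.3531  0.0206]
0.023452020586746176 [ 0.4  1.5 -0.1]
0.2 False 0.02375334459861251 [-0.2  2.6 -0.1]
0.4 False 0.02388155762140985 [0.7 2.5 0.1]
0.6 False 0.023754399880780798 [-1.6  2.8  0.8]
63.9833
```

View pics/j_scene.png

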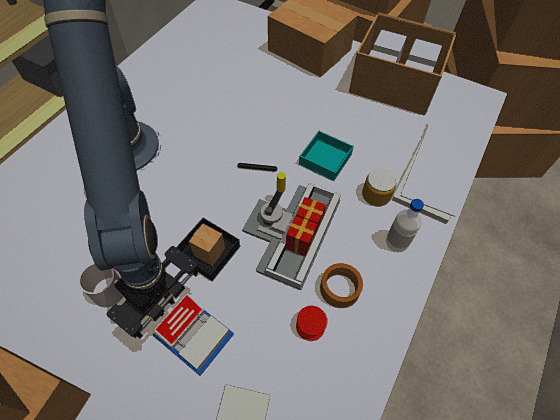

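The tab is held at 23.7 mm width and the card is lifting, seen at (180,315). I'll continue the arc.

Run:
```python
from h import *
for t in np.linspace(.6,3.1,12)[1:]:
    hit=robot.servo_line(tabp(t),rate=.12,force_limit=15)
    print(round(t,2),hit,round(robot.current_grip_width(),4),robot.current_ft_force().round(1))
    if hit: break
print(robot.current_time_s())
```

```text
0.83 False 0.0241 [-0.8  3.7  1.4]
1.05 False 0.0235 [-1.2  2.2  1.1]
1.28 False 0.0236 [0.2 2.1 0.9]
1.51 False 0.024 [0.6 0.8 1.2]
1.74 False 0.0236 [ 0.2 -0.6  1.2]
1.96 False 0.0242 [ 0.2 -2.4  1.6]
2.19 False 0.0236 [ 0.7 -4.5  1.7]
2.42 False 0.0235 [ 1.7 -4.6  0.5]
2.65 False 0.0239 [ 1.7 -5.7  1.1]
2.87 False 0.0239 [ 1.8 -6.8  1. ]
3.1 False 0.0234 [ 1.7 -7.4  0. ]
67.4667
```

Run:
```python
from h import *
robot.release()
p=robot.current_eef_pos(); p[2]=.24; robot.servo_line(p)
robot.move_ptp([.60,-.22,.36],R(np.pi/2))
snap("wrist","k_wrist"); snap("scene","k_scene")
marks("wrist",["leaf_tab","pack0","cam_knob"])
robot.move_ptp([.35,.35,.35],R(np.pi/2))
snap("top","k_top"); marks("top",["leaf_tab","pack0","cam_knob","filler","tape","spool","mug","tin","marker"])
print(robot.current_time_s())
```

```text
leaf_tab 0.86 [0.6114, -0.3747, 0.0369]
pack0 0.92 [0.6228, 0.0325, 0.0124]
pack0 0.55 [0.6288, -0.0325, 0.0136]
cam_knob 0.83 [0.5142, 0.0688, 0.1026]
leaf_tab 0.67 [0.612, -0.3715, 0.037]
pack0 0.65 [0.6301, -0.0308, 0.0126]
pack0 0.59 [0.6251, 0.0308, 0.0141]
cam_knob 0.78 [0.5174, 0.0714, 0.1016]
filler 0.74 [0.435, -0.166, 0.0022]
tape 0.65 [0.7752, -0.0861, 0.0041]
spool 0.85 [0.7507, -0.2133, 0.0003]
mug 0.77 [0.2804, -0.3777, -0.0039]
tin 0.7 [0.7472, 0.2231, 0.0023]
tin 0.34 [0.7723, -0.0853, 0.0036]
marker 0.7 [0.3994, 0.1304, -0.0025]
74.0583
```

View pics/k_wrist.png

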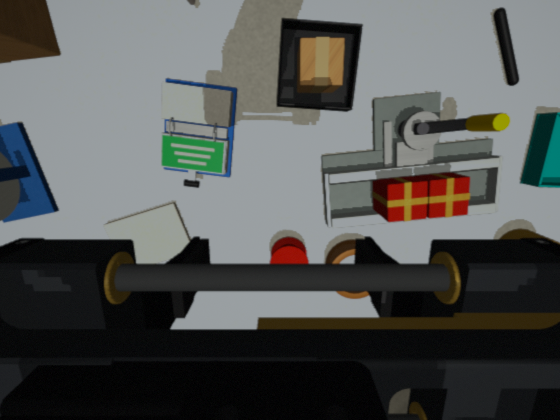

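View pics/k_scene.png

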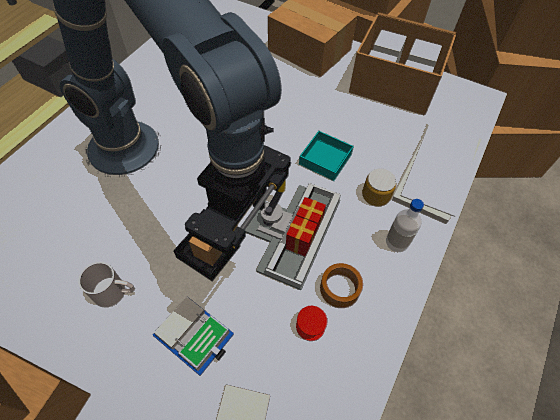

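View pics/k_top.png

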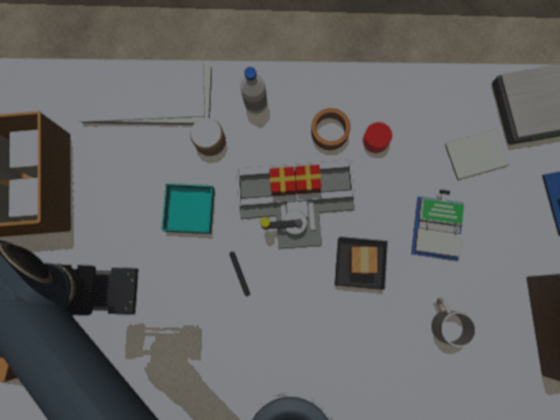

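The card lies flat with its green face up at (442,210) in the top view. The boxes are clamped at (296,179), the filler is in the black tray at (365,260), and nothing else has moved. Handing in.

```bash
python3 -c "
from workcell import robot
robot.hand_in()"
```

```text
the job is handed in; nothing more can be done
```

The job was finished in the order asked and handed in at about 74 s; it gave no verdict.

- **Clamp:** I swung the lever to its open stop, took the filler block out and put it in the black tray. There were only two gift boxes on the table; both now stand upright side by side on the clamp's bed. One of them had been knocked aside by about 4.5 cm, so I located it again before picking it up. I then swung the lever back until the force rose to about 11 N at the closed stop.
- **Card:** I turned it over by its tab, and it now lies on the far side with its green face up.

**Last checks:** The final pictures show the jaw closed against both boxes, the filler in the tray and the card flat. The tab was measured at (0.612, −0.372, 0.037) m, where it should be for a turned card. The tape, spool, mug, tin and marker are within a few millimetres of where they started or show no movement in the pictures. The only disagreement was between the top and wrist cameras, by about 2–4 mm, which is within their stated accuracy. No check failed.

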